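# Lay the next course of a board drying stack

## Task

Carry on the drying stack on the pallet. Lay one sticker straight across the two boards already stacked, centred and directly above each bearer; then lay the two loose boards flat on the stickers, each directly above the stacked board of its own width and with its ends level with it; and last lay the steel bar straight across both upper boards, in the middle of the stack, to weigh it down. Do not shift the boards already on the bearers.

Things in the scene. Friction and masses are not known exactly. Their poses are not given: they have to be found in the camera images.
- pallet: fixed drying pallet: plywood base 270 x 170 x 12 mm with two dark bearers (22 wide, 160 long, 20 mm high) across it, centre lines at x = -90 and +90 mm. Origin: centre of the base's underside, on the bench; x along the stacked boards, y along the bearers, z up. Bearer tops are 32 mm up. The stacked boards' centre lines lie at y = +44 and -44 mm (wide and narrow may change sides).
- lower_wide: plain pine board 250 long x 60 wide x 25 mm thick, loose, already lying on the pallet's two bearers: the wider of the two stacked boards. Its top face is 57 mm above the bench. It stays where it is. Origin at the centre of the wood; x along its length, y across its width, z up through its thickness.
- lower_narrow: plain pine board 250 long x 40 wide x 25 mm thick, loose, already lying on the pallet's two bearers: the narrower of the two stacked boards. Its top face is 57 mm above the bench. It stays where it is. Origin at the centre of the wood; x along its length, y across its width, z up through its thickness.
- loose_wide: plain pine board 250 long x 60 wide x 25 mm thick, about 0.2 kg, lying flat on the bench to the right of the pallet. To be moved. Origin at the centre of the wood; x along its length, y across its width, z up through its thickness.
- loose_narrow: plain pine board 250 long x 40 wide x 25 mm thick, about 0.15 kg, lying flat on the bench to the right of the pallet. To be moved. Origin at the centre of the wood; x along its length, y across its width, z up through its thickness.
- sticker_a: loose sticker: a plain square-section wooden stick 160 long x 18 x 18 mm, thinner than any board, one of two alike (either may go over either bearer), lying flat on the bench to the right of the loose boards. Origin at its centre; x along its length.
- sticker_b: loose sticker: a plain square-section wooden stick 160 long x 18 x 18 mm, thinner than any board, one of two alike (either may go over either bearer), lying flat on the bench to the right of the loose boards. Origin at its centre; x along its length.
- steel_bar: bare steel flat bar 140 long x 40 wide x 18 mm thick, about 0.8 kg, lying flat on the bench among the stickers; the only metal bar there. Origin at its centre; x along its length, y across its width, z up.
Not all that is in view belongs to the job. What is shaped like the steel_bar but green is not meant.

How it is judged:
By the outcome, as a careful person would: the job done as asked, in the order asked, and still so for the second after the job is handed in, with the robot touching nothing.
It also fails if it takes over 141 s, if anything falls off the work surface, if the arm or the gripper's body presses on something with over 40 N, if the wrist force passes 120 N, or if a joint passes its speed limit or range.

## Robot

A 6-joint arm with a two-finger parallel gripper is mounted at the origin on the work surface. World frame = base frame: x ahead of the robot, y to its left, z up, the work surface at z = 0. Lengths are in m, angles in rad, forces in N, time in s.
With the tool pointing down it reaches from about 0.35 to 0.85 m from the base axis. Payload 8.1 kg.
Tool frame: the origin (TCP) lies between the finger pads; the fingertips stand 22 mm ahead of it and the grasp point (between the pads) lies 3 mm ahead of it; z points along the fingers, y is the line along which they close (so a half turn about z gives the same grasp; the last joint's range is limited). The gripper opens to 93 mm and grips with 3 to 60 N. Pads are 15 mm wide; open, the fingers measure 128 mm over their backs; the gripper's body (75 mm by 188 mm) begins 65 mm behind the grasp point.
Start: joints at [-1.187, 0.13, 1.488, -0, 1.523, -0.085], TCP at [0.271, -0.535, 0.241] pointing down, gripper open.
Joint ranges: [-2.96, 2.96], [-0.89, 2.26], [0.02, 2.5], [-1.34, 4.48], [0, 2.73], [-2.66, 2.66]. Speed limits (rad/s): [2.39, 2.39, 2.79, 3.14, 3.14, 3.14].

## Interface

Orientations are given as a unit quaternion [x, y, z, w].
In Python, from rig import manip gives the robot as it stands.
- The arm moves only by the tool play_rows, never from a script. Its argument "increments" is a list of rows, each a list of 5 numbers: the closure, from 0 (fully open) to 1 (shut), then the shift along the tool's x, y, z in m, then the turn about the tool's z in rad. A call has 1 to 5 rows; each row is the pose to reach, as a shift and turn from the pose commanded when the call began, along the tool's axes at that moment; what a row does not reach only later rows make up. A row lasts 1/12 s, in which the tool goes at most 41.7 mm and 7.16 degrees, less where a joint would pass 70% of its speed; a pose out of reach is approached as far as the arm can. A call with a gripper value outside its range is refused whole. The fingers move at their own pace and stop on an object; "squeeze" is the grip in N (left out, the last holds). Time passes only in rows, so rows that repeat a pose let the fingers close. It gives the time, the measured TCP pose, the force, the opening and the grip force at its end, in the units of the state.
- manip.observe(): the state, without advancing time (a new reading comes with each control period).
- manip.read_camera(name): name is "scene" or "top"; returns the picture (400x640x3 uint8, red, green, blue); there is no depth.
- manip.calibration(name): a dict with "fx", "fy", "cx", "cy" (pixels), "R" (3x3) and "t" (3): a world point X has camera coordinates R X + t. Camera axes: x right, y down, z forward; pixel columns grow to the right and rows downward; lengths in m; the calibration is good to about 2 mm. A picture is of the moment at which its call begins. calibration takes no time and is no camera call.
- manip.job_done(): hands the job in; it is judged then, once.
The state is a dict: "t": time; "joints": joint angles; "joint_velocities": joint speeds; "joint_efforts": joint torques, N m; "eef_pos": TCP position; "ee_rot": TCP orientation; "contact_force": force on the tool from outside, world axes, zero at the start; "ft_torque": the same for the moment, N m; "finger_gap": opening from 0.0 (shut) to 1.0 (fully open); "grasp_force": force on a finger pad.
Only numpy, scipy, OpenCV 4.12 (cv2) and the standard library are available. Lean on these libraries where they do the work, as an engineer would, in place of code of your own. Each camera call takes 0.05 s, during which the arm holds its last target. There are 200 camera calls.

## Working session

There is one attempt and no reset: what is moved stays moved. The work goes in short steps, Python scripts to look and compute and a tool call to move; the robot and the scene stay as the last step left them, time stands still between calls to the robot, and variables do not carry over. Pictures are saved under pics/ and viewed, at most 14 in all, crops included, and the job is handed in when it is done.

Besides the shell and the picture viewer there is one more tool, called in YAML: its name, and indented under it one key for each argument. play_rows: Moves the arm, as the interface text tells. Its arguments: {"type":"object","properties":{"increments":{"type":"array"},"squeeze":{"type":"number"}},"required":["increments"]}

```bash
mkdir -p pics
python3 - <<'E'
from rig import manip
import cv2
for n in("scene","top"):
    cv2.imwrite(f"pics/{n}0.png",manip.read_camera(n)[:,:,::-1])
    c=manip.calibration(n);print(n,c)
print(manip.observe())
E
```

```text
scene {'fx': 509.5453855633044, 'fy': 509.5453855633044, 'cx': 318.3766408326354, 'cy': 198.4858625740585, 'R': array([[-0.28659944,  0.95779643, -0.02206252],
       [ 0.55431421,  0.14699574, -0.81922403],
       [-0.78140676, -0.24701872, -0.57304907]]), 't': array([ 0.16132808, -0.16399449,  1.78311134])}
top {'fx': 367.5582151785967, 'fy': 367.5582151785967, 'cx': 321.8027718791392, 'cy': 200.58029304851823, 'R': array([[-0.02116739, -0.99973758,  0.0087584 ],
       [-0.98082449,  0.01906773, -0.19395807],
       [ 0.19374017, -0.01269604, -0.98097072]]), 't': array([-0.03257   ,  0.39678083,  0.77996101])}
{'t': 0.1, 'joints': array([-1.18739667e+00,  1.31072181e-01,  1.48913677e+00,  1.54301403e-05,
        1.52297848e+00, -8.53639360e-02]), 'joint_velocities': array([-0.0001352 , -0.00138041, -0.00226042, -0.00043139, -0.00108853,
       -0.00048321]), 'joint_efforts': array([ 5.80130509e-04, -5.61339784e+01, -4.93097663e+01,  7.69582693e-02,
        2.90418748e-02, -8.08638242e-05]), 'eef_pos': array([ 0.27094388, -0.53483168,  0.2397188 ]), 'ee_rot': array([ 9.72657878e-01,  2.32241290e-01, -1.10765095e-04, -7.89694158e-04]), 'contact_force': array([0.27874459, 0.06216003, 0.32489234]), 'ft_torque': array([-0.00653421,  0.03163691, -0.04032035]), 'grasp_force': 0.0, 'finger_gap': 0.9995908491183311}
```

View pics/top0.png

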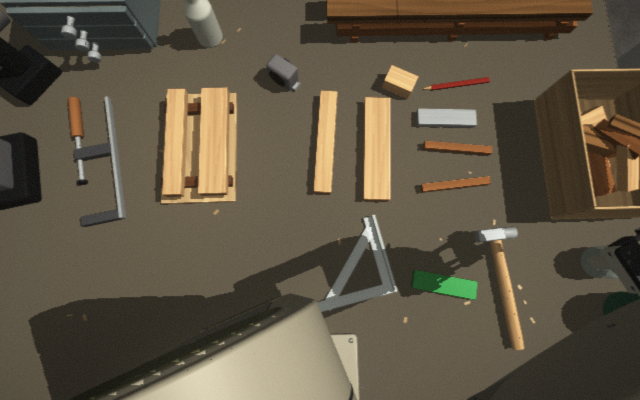

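View pics/scene0.png

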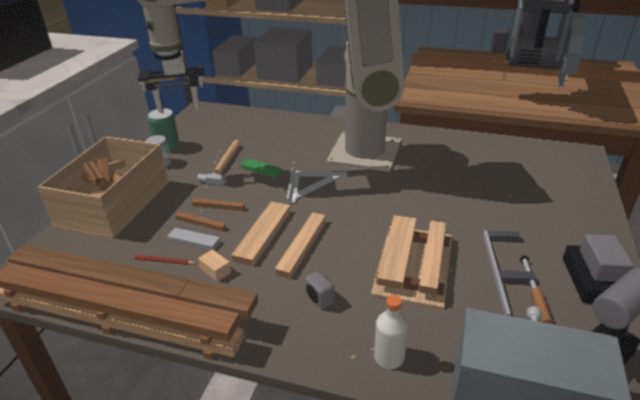

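The top view shows the pallet with its stacked boards (narrow at px 174,141; wide at 214,141), loose narrow (326,142) and loose wide (377,148). It also shows the steel bar (447,118), stickers (457,148) and (456,184), and the green decoy (445,285). The scene view agrees. Next I'll fit the known box silhouettes to the masks.

```bash
cat > h.py <<'E'
import numpy as np, cv2
from scipy.optimize import minimize
from rig import manip
def proj(c,P):
    q=np.asarray(P)@c["R"].T+c["t"]; return q[:,:2]/q[:,2:]*[c["fx"],c["fy"]]+[c["cx"],c["cy"]]
def ray(c,u,v,z):
    d=c["R"].T@[(u-c["cx"])/c["fx"],(v-c["cy"])/c["fy"],1]; o=-c["R"].T@c["t"]
    return (o+d*(z-o[2])/d[2])[:2]
def box(x,y,a,L,W,z0,z1):
    s=np.array([[i,j] for i in(-1,1) for j in(-1,1)])*[L/2,W/2]
    R=np.array([[np.cos(a),-np.sin(a)],[np.sin(a),np.cos(a)]]); s=s@R.T+[x,y]
    return np.vstack([np.c_[s,np.full(4,z)] for z in(z0,z1)])
def hull(c,B,S=8,off=(0,0),sz=(0,0)):
    h=cv2.convexHull(((proj(c,B)-off+.5)*S-.5).astype(np.float32))
    m=np.zeros((sz[1]*S,sz[0]*S),np.uint8); cv2.fillConvexPoly(m,np.round(h*16).astype(int),1,shift=4)
    return cv2.resize(m.astype(np.float32),sz,interpolation=cv2.INTER_AREA)
def fit(c,soft,p0,L,W,z0,z1,r=40):
    """soft: float mask of full image; fits x,y,a (L,W fixed)"""
    u,v=proj(c,[[p0[0],p0[1],(z0+z1)/2]])[0].astype(int); x0,y0=max(u-r,0),max(v-r-30,0)
    s=soft[y0:v+r+30,x0:u+r]; sz=s.shape[::-1]
    f=lambda p:np.abs(hull(c,box(p[0],p[1],p[2]*5,L,W,z0,z1),8,(x0,y0),sz)-s).sum()
    p=np.array([p0[0],p0[1],p0[2]/5])
    for st in(.012,.004):
        o=minimize(f,p,method="Nelder-Mead",options=dict(initial_simplex=[p]+[p+st*e for e in np.eye(3)],xatol=1e-5,fatol=.01)); p=o.x
    return np.array([p[0],p[1],p[2]*5]),o.fun,s.sum()
E
python3 - <<'E'
from h import *
im=manip.read_camera("top"); cv2.imwrite("pics/t.png",im[:,:,::-1])
c=manip.calibration("top")
for n,u,v,z in[("ln",174,141,.057),("wd",214,141,.057),("lon",326,142,.025),("low",377,148,.025),("bar",447,118,.018),("s1",457,148,.018),("s2",456,184,.018),("pal",200,150,.012)]: print(n,ray(c,u,v,z))
a=cv2.resize(im[80:210,155:245],None,fx=4,fy=4,interpolation=cv2.INTER_CUBIC)
b=cv2.resize(im[80:210,310:400],None,fx=4,fy=4,interpolation=cv2.INTER_CUBIC)
cv2.imwrite("pics/crop.png",np.hstack([a,b])[:,:,::-1])
hsv=cv2.cvtColor(im,cv2.COLOR_RGB2HSV)
for p in[(174,141),(214,141),(326,142),(377,148),(447,118),(457,148),(456,184),(195,196),(300,180),(440,170),(447,124)]: print(p,im[p[1],p[0]],hsv[p[1],p[0]])
E
```

```text
ln [0.53505406 0.28804673]
wd [0.53345192 0.19862081]
lon [ 0.53836459 -0.0535862 ]
low [ 0.52147792 -0.17238142]
bar [ 0.59634701 -0.34562959]
s1 [ 0.52048817 -0.36270459]
s2 [ 0.43325553 -0.35227574]
pal [0.52861944 0.24388747]
(174, 141) [236 198 135] [ 19 109 236]
(214, 141) [218 175 117] [ 17 118 218]
(326, 142) [238 201 136] [ 19 109 238]
(377, 148) [230 189 131] [ 18 110 230]
(447, 118) [188 190 183] [ 39   9 190]
(457, 148) [168 108  64] [ 13 158 168]
(456, 184) [164 105  61] [ 13 160 164]
(195, 196) [116  93  64] [ 17 114 116]
(300, 180) [108  98  80] [ 19  66 108]
(440, 170) [108  98  81] [ 19  64 108]
(447, 124) [112 111 109] [ 20   7 112]
```

View pics/crop.png

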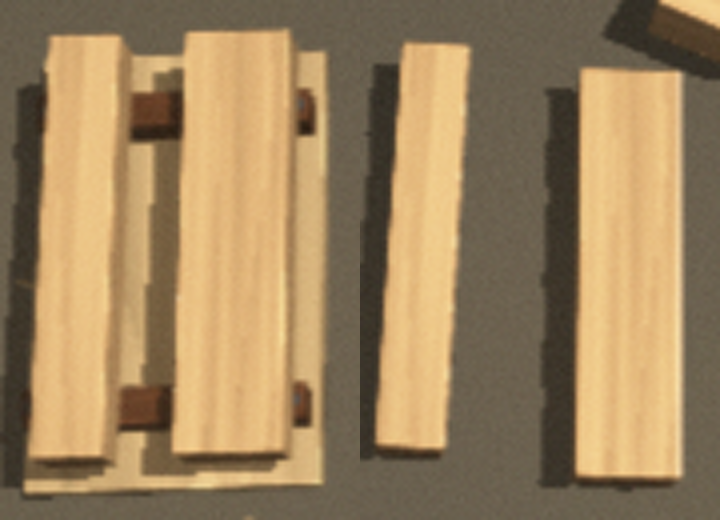

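```bash
cat > m.py <<'E'
from h import *
def soft(im,lo,hi,ch=None):
    v=cv2.cvtColor(im,cv2.COLOR_RGB2HSV)[:,:,2].astype(np.float32)
    if ch is not None: v=ch.astype(np.float32)
    return np.clip((v-lo)/(hi-lo),0,1)
def near(c,s,p,L,W,z,pad=.012):
    m=np.zeros(s.shape,np.uint8); h=cv2.convexHull(proj(c,box(*p,L+2*pad,W+2*pad,z,z)).astype(np.float32))
    cv2.fillConvexPoly(m,np.round(h).astype(int),1); return s*m
E
python3 - <<'E'
from m import *
im=cv2.imread("pics/t.png")[:,:,::-1].copy(); c=manip.calibration("top")
rb=im[:,:,0].astype(np.float32)-im[:,:,2]
out=cv2.resize(im,None,fx=4,fy=4,interpolation=cv2.INTER_CUBIC)
J=[("low_n",(.535,.288,0),.25,.04,.057,0,0),("low_w",(.533,.199,0),.25,.06,.057,0,0),("loose_n",(.538,-.0536,0),.25,.04,.025,0,0),("loose_w",(.5215,-.172,0),.25,.06,.025,0,0),
("bar",(.596,-.3456,1.57),.14,.04,.018,1,0),("s1",(.5205,-.3627,1.57),.16,.018,.018,2,0),("s2",(.433,-.352,1.57),.16,.018,.018,2,0)]
for n,p,L,W,z,k,_ in J:
    s=[soft(im,150,215),soft(im,135,175),soft(im,0,0,0) if 0 else soft(im,45,85,rb)][k]
    s2=near(c,s,p,L,W,z)
    q,e,t=fit(c,s2,p,L,W,z,z,45); q,e,t=fit(c,near(c,s,q,L,W,z,.008),q,L,W,z,z,45)
    print(n,q.round(4),"err %.1f of %.1f"%(e,t))
    h=cv2.convexHull(proj(c,box(*q,L,W,z,z)).astype(np.float32)); cv2.polylines(out,[np.round(((h+.5)*4-.5)).astype(int)],1,(255,0,0),1)
for n,a,b,x in[("top bearer",93,122,155),("bot bearer",387,412,145),("topR",93,120,305),("botR",386,412,302)]:
    print(n,[ray(c,155+(x-1.5)/4,80+(v-1.5)/4,.032).round(4) for v in(a,b)])
cv2.imwrite("pics/ov.png",np.hstack([out[320:840,620:980],out[320:840,1280:1600],out[400:920,1660:1980]])[:,:,::-1][:, ::][:, :1000])
o=np.hstack([out[320:840,640:960],out[420:780,1660:1980][:520] if 0 else cv2.copyMakeBorder(out[420:780,1660:1980],0,160,0,0,cv2.BORDER_CONSTANT)])
cv2.imwrite("pics/ov.png",o[:,:,::-1])
E
```

```text
low_n [0.5392 0.2884 0.0153] err 165.7 of 2011.3
low_w [0.5397 0.2009 0.0172] err 251.0 of 3030.6
loose_n [ 0.5452 -0.0523 -0.0841] err 56.1 of 1687.2
loose_w [ 0.5254 -0.1727 -0.0561] err 36.5 of 2607.8
bar [ 0.6009 -0.3456  1.5319] err 58.1 of 856.3
s1 [ 0.5241 -0.3656  1.4659] err 26.7 of 474.1
s2 [ 0.4352 -0.3526  1.67  ] err 25.7 of 511.9
top bearer [array([0.6388, 0.2579]), array([0.6204, 0.2571])]
bot bearer [array([0.4592, 0.2552]), array([0.4446, 0.2545])]
topR [array([0.6373, 0.1695]), array([0.6201, 0.169 ])]
botR [array([0.4581, 0.1664]), array([0.4429, 0.166 ])]
```

View pics/ov.png

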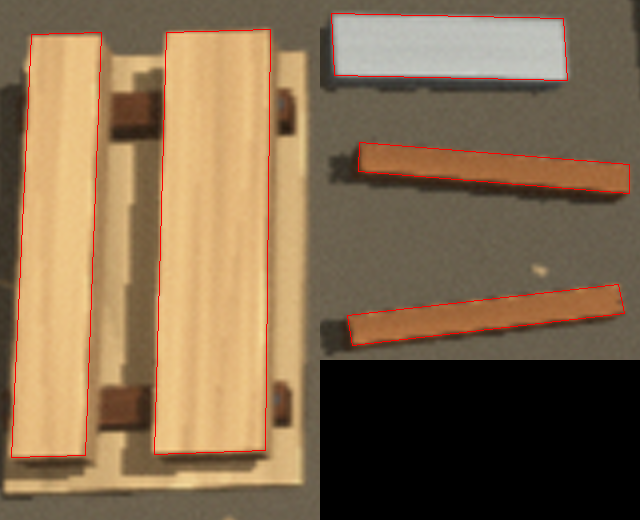

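The fits overlay the edges well: the board spacing comes out at 87.5 mm against 88, and the bearers at 177 mm against 180. Pallet centre is about (0.5395, 0.2446), yaw 0.016.

```bash
cat > go.py <<'E'
import sys; from h import *
# go.py x y z a [x y z a ...] : tool-frame increments, calls of <=.17 m and <=.5 rad each
o=manip.observe(); q=o["ee_rot"]; p=np.array(o["eef_pos"]); a=2*np.arctan2(q[1],q[0])
print("at",p.round(4),"a %.4f j6 %.3f gap %.3f F"%(a,o["joints"][5],o["finger_gap"]),o["contact_force"].round(1),"t %.1f"%o["t"])
v=list(map(float,sys.argv[1:]))
for i in range(0,len(v),4):
    T=np.array(v[i:i+3]); b=v[i+3]+np.pi*np.round((a-v[i+3])/np.pi)
    n=int(max(np.ceil(np.linalg.norm(T-p)/.17),np.ceil(abs(b-a)/.5),1))
    for k in range(n):
        d=(T-p)/n; ca,sa=np.cos(a),np.sin(a)
        print(i//4,"shift",np.round([ca*d[0]+sa*d[1],sa*d[0]-ca*d[1],-d[2]],4)+0.,"turn %.4f"%(-(b-a)/n)); p_=p; a=a+(b-a)/n; p=p+d; 
        n_=n-k-1
        # recompute evenly
        if n_: n=n
    p=T; a=b
E
sed -i 's/    for k in range(n):/    D,A=(T-p)\/n,(b-a)\/n\n    for k in range(n):/; s/d=(T-p)\/n;/d=D;/; s/(-(b-a)\/n)); p_=p; a=a+(b-a)\/n; p=p+d; /-A); a+=A; p=p+d/; /n_/d; /recompute/d' go.py
python3 go.py .5241 -.3656 .12 1.4659
```

```text
at [ 0.2709 -0.5349  0.2398] a 0.4688 j6 -0.085 gap 1.000 F [ 0.1 -0.3  0. ] t 0.1
0 shift [ 0.1512 -0.0183  0.0599] turn -0.4986
0 shift [0.1415 0.0562 0.0599] turn -0.4986
```

play_rows:
  increments:
    - [0.46,0.03,-0.004,0.012,-0.1]
    - [0.46,0.06,-0.007,0.024,-0.2]
    - [0.46,0.09,-0.011,0.036,-0.3]
    - [0.46,0.12,-0.015,0.048,-0.4]
    - [0.46,0.151,-0.018,0.06,-0.499]
  squeeze: 30

```text
t: 0.57
eef_pos: [0.3984, -0.4499, 0.1798]
ee_rot: [0.884, 0.467, -0.0, -0.0]
contact_force: [-0.6, -0.0, 0.1]
finger_gap: 0.694
grasp_force: 0.0
```

play_rows:
  increments:
    - [0.46,0.035,0.014,0.015,-0.12]
    - [0.46,0.071,0.028,0.03,-0.24]
    - [0.46,0.106,0.042,0.045,-0.36]
    - [0.46,0.1415,0.056,0.06,-0.499]
    - [0.46,0.1415,0.056,0.06,-0.499]

```text
t: 0.98
eef_pos: [0.5271, -0.36, 0.1161]
ee_rot: [0.739, 0.674, 0.001, -0.003]
contact_force: [-0.4, -0.6, 0.3]
finger_gap: 0.543
grasp_force: 0.0
```

```bash
python3 go.py .5241 -.3656 .025 1.4659
```

```text
at [ 0.5271 -0.36    0.1161] a 1.4793 j6 -0.590 gap 0.543 F [-0.4 -0.6  0.3] t 1.0
0 shift [-0.0058 -0.0024  0.0911] turn 0.0134
```

play_rows:
  increments:
    - [0.46,0,0,0,0]
    - [0.46,0,0,0.02,0]
    - [0.46,0,0,0.04,0]
    - [0.46,0,0,0.04,0]
    - [0.46,0,0,0.04,0]

```text
t: 1.4
eef_pos: [0.5224, -0.3665, 0.0799]
ee_rot: [0.744, 0.669, -0.0, -0.001]
contact_force: [0.1, -0.4, -0.7]
finger_gap: 0.541
grasp_force: 0.0
```

```bash
python3 go.py .5241 -.3656 .025 1.4659
```

```text
at [ 0.5224 -0.3665  0.0799] a 1.4644 j6 -0.585 gap 0.541 F [ 0.1 -0.4 -0.7] t 1.4
0 shift [0.0011 0.0016 0.0549] turn -0.0015
```

play_rows:
  increments:
    - [0.46,0.001,0.001,0.02,0]
    - [0.46,0.001,0.001,0.04,0]
    - [0.46,0.001,0.001,0.05,0]
    - [0.46,0.001,0.001,0.055,0]
    - [0.46,0.001,0.001,0.055,0]

```text
t: 1.82
eef_pos: [0.5245, -0.3654, 0.0254]
ee_rot: [0.743, 0.669, -0.0, -0.001]
contact_force: [-0.1, 0.3, 0.5]
finger_gap: 0.537
grasp_force: 0.0
```

play_rows:
  increments:
    - [1,0,0,0,0]
    - [1,0,0,0,0]
    - [1,0,0,0,0]
    - [1,0,0,0,0]
    - [1,0,0,0,0]

```text
t: 2.23
eef_pos: [0.5255, -0.3656, 0.0264]
ee_rot: [0.743, 0.669, 0.0, 0.001]
contact_force: [-0.6, 0.2, -0.6]
finger_gap: 0.231
grasp_force: 0.0
```

play_rows:
  increments:
    - [1,0,0,0,0]
    - [1,0,0,-0.03,0]
    - [1,0,0,-0.06,0]
    - [1,0,0,-0.1,0]
    - [1,0,0,-0.12,0]

```text
t: 2.65
eef_pos: [0.5265, -0.3663, 0.1506]
ee_rot: [0.743, 0.669, 0.0, 0.002]
contact_force: [1.8, -0.9, 0.5]
finger_gap: 0.19
grasp_force: 30.0
```

```bash
python3 go.py .6295 .2461 .16 1.587
```

```text
at [ 0.5265 -0.3663  0.1506] a 1.4669 j6 -0.584 gap 0.190 F [ 1.8 -0.9  0.5] t 2.6
0 shift [ 0.1549  0.0097 -0.0023] turn -0.0300
0 shift [ 0.1546  0.0144 -0.0023] turn -0.0300
0 shift [ 0.1541  0.019  -0.0023] turn -0.0300
0 shift [ 0.1534  0.0236 -0.0023] turn -0.0300
```

play_rows:
  increments:
    - [1,0.031,0.002,-0.001,-0.006]
    - [1,0.062,0.004,-0.001,-0.012]
    - [1,0.093,0.006,-0.002,-0.018]
    - [1,0.124,0.008,-0.002,-0.024]
    - [1,0.155,0.01,-0.002,-0.03]

```text
t: 3.07
eef_pos: [0.5512, -0.2108, 0.1478]
ee_rot: [0.733, 0.68, 0.0, 0.0]
contact_force: [0.2, -0.5, 0.4]
finger_gap: 0.193
grasp_force: 30.0
```

play_rows:
  increments:
    - [1,0.031,0.003,-0.001,-0.006]
    - [1,0.062,0.006,-0.001,-0.012]
    - [1,0.093,0.009,-0.002,-0.018]
    - [1,0.124,0.012,-0.002,-0.024]
    - [1,0.155,0.014,-0.002,-0.03]

```text
t: 3.48
eef_pos: [0.5767, -0.0571, 0.1499]
ee_rot: [0.722, 0.691, 0.0, 0.0]
contact_force: [0.7, -0.0, -0.1]
finger_gap: 0.19
grasp_force: 30.0
```

play_rows:
  increments:
    - [1,0.031,0.004,-0.001,-0.006]
    - [1,0.062,0.008,-0.001,-0.012]
    - [1,0.093,0.012,-0.002,-0.018]
    - [1,0.124,0.016,-0.002,-0.024]
    - [1,0.154,0.019,-0.002,-0.03]

```text
t: 3.9
eef_pos: [0.6024, 0.0961, 0.1518]
ee_rot: [0.712, 0.702, 0.0, 0.0]
contact_force: [0.1, -0.6, -1.0]
finger_gap: 0.191
grasp_force: 30.0
```

play_rows:
  increments:
    - [1,0.031,0.005,-0.001,-0.006]
    - [1,0.062,0.01,-0.001,-0.012]
    - [1,0.093,0.015,-0.002,-0.018]
    - [1,0.13,0.02,-0.002,-0.027]
    - [1,0.153,0.024,-0.002,-0.03]

```text
t: 4.32
eef_pos: [0.6282, 0.2504, 0.1537]
ee_rot: [0.701, 0.713, 0.0, -0.0]
contact_force: [-0.8, 0.2, 0.5]
finger_gap: 0.194
grasp_force: 30.0
```

play_rows:
  increments:
    - [1,0,0,0,0]
    - [1,0,0,0,0]
    - [1,0,0,0,0]
    - [1,0,0,0,0]
    - [1,0,0,0,0]

```text
t: 4.73
eef_pos: [0.6286, 0.2457, 0.1537]
ee_rot: [0.702, 0.712, -0.0, 0.0]
contact_force: [0.1, 0.7, -0.3]
finger_gap: 0.188
grasp_force: 30.0
```

```bash
python3 go.py .6295 .2461 .083 1.587
python3 -c "
from m import *
im=manip.read_camera('top'); cv2.imwrite('pics/h1f.png',im[:,:,::-1])
cv2.imwrite('pics/h1.png',cv2.resize(im[50:220,140:300],None,fx=3,fy=3,interpolation=cv2.INTER_CUBIC)[:,:,::-1])"
```

```text
at [0.6286 0.2457 0.1537] a 1.5853 j6 0.282 gap 0.188 F [ 0.1  0.7 -0.3] t 4.7
0 shift [0.0004 0.0009 0.0707] turn -0.0017
```

View pics/h1.png

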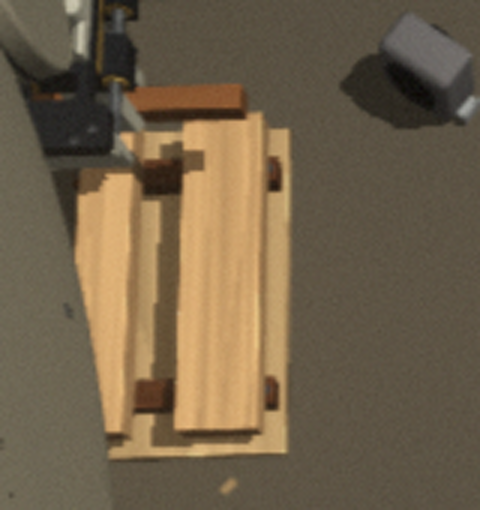

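The sticker is held level across the stack (end at px 245,100 in the crop), with the arm hiding the left part. Lowering it now.

play_rows:
  increments:
    - [1,0,0.001,0.02,-0.002]
    - [1,0,0.001,0.04,-0.002]
    - [1,0,0.001,0.055,-0.002]
    - [1,0,0.001,0.064,-0.002]
    - [1,0,0.001,0.066,-0.002]

```text
t: 5.2
eef_pos: [0.628, 0.2461, 0.0849]
ee_rot: [0.701, 0.713, -0.002, -0.001]
contact_force: [-0.8, -0.3, -0.1]
finger_gap: 0.19
grasp_force: 30.0
```

play_rows:
  increments:
    - [1,0,0,0.001,0]
    - [1,0,0,0.002,0]
    - [1,0,0,0.003,0]
    - [1,0,0,0.004,0]
    - [1,0,0,0.004,0]

```text
t: 5.62
eef_pos: [0.6299, 0.2472, 0.0843]
ee_rot: [0.701, 0.713, 0.0, 0.0]
contact_force: [0.3, -0.5, -0.5]
finger_gap: 0.188
grasp_force: 30.0
```

```bash
python3 go.py .6295 .2461 .083 1.587
```

```text
at [0.6299 0.2472 0.0843] a 1.5889 j6 0.280 gap 0.188 F [ 0.3 -0.5 -0.5] t 5.6
0 shift [-0.0011 -0.0004  0.0013] turn 0.0019
```

play_rows:
  increments:
    - [1,0,0,0.001,0]
    - [1,-0.001,0,0.002,0.002]
    - [1,-0.001,0,0.002,0.002]
    - [1,-0.001,0,0.002,0.002]
    - [1,-0.001,0,0.002,0.002]

```text
t: 6.03
eef_pos: [0.6302, 0.247, 0.0832]
ee_rot: [0.701, 0.713, 0.001, 0.0]
contact_force: [-1.0, 1.5, 4.4]
finger_gap: 0.19
grasp_force: 30.0
```

```bash
python3 go.py .6295 .2461 .083 1.587
```

```text
at [0.6302 0.247  0.0832] a 1.5871 j6 0.281 gap 0.190 F [-1.   1.5  4.4] t 6.0
0 shift [-0.0008 -0.0008  0.0002] turn 0.0001
```

play_rows:
  increments:
    - [0.6,0,0,0,0]
    - [0.6,0,0,0,0]
    - [0.6,0,0,0,0]
    - [0.6,0,0,0,0]
    - [0.6,0,0,0,0]

```text
t: 6.45
eef_pos: [0.6294, 0.2459, 0.0813]
ee_rot: [0.701, 0.713, -0.0, -0.0]
contact_force: [0.1, 0.1, -0.6]
finger_gap: 0.393
grasp_force: 0.0
```

play_rows:
  increments:
    - [0.6,0,0,-0.02,0]
    - [0.6,0,0,-0.04,0]
    - [0.46,0,0,-0.06,0]
    - [0.46,0,0,-0.06,0]
    - [0.46,0,0,-0.06,0]

```text
t: 6.87
eef_pos: [0.6307, 0.2463, 0.1433]
ee_rot: [0.701, 0.713, 0.001, 0.001]
contact_force: [0.3, -0.6, 0.6]
finger_gap: 0.527
grasp_force: 0.0
```

```bash
python3 go.py .4352 -.3526 .085 1.67
```

```text
at [0.6307 0.2463 0.1433] a 1.5867 j6 0.281 gap 0.527 F [ 0.3 -0.6  0.6] t 6.9
0 shift [-0.1489 -0.0512  0.0146] turn -0.0208
0 shift [-0.1478 -0.0543  0.0146] turn -0.0208
0 shift [-0.1467 -0.0574  0.0146] turn -0.0208
0 shift [-0.1454 -0.0604  0.0146] turn -0.0208
```

play_rows:
  increments:
    - [0.46,-0.03,-0.01,0,-0.004]
    - [0.46,-0.06,-0.02,0,-0.008]
    - [0.46,-0.09,-0.03,0,-0.012]
    - [0.46,-0.12,-0.041,0,-0.016]
    - [0.46,-0.149,-0.051,0,-0.021]

```text
t: 7.28
eef_pos: [0.5791, 0.0948, 0.1395]
ee_rot: [0.694, 0.72, -0.001, -0.001]
contact_force: [0.5, -0.6, 0.5]
finger_gap: 0.542
grasp_force: 0.0
```

play_rows:
  increments:
    - [0.46,-0.03,-0.011,0,-0.004]
    - [0.46,-0.06,-0.022,0,-0.008]
    - [0.46,-0.09,-0.033,0,-0.012]
    - [0.46,-0.12,-0.044,0,-0.016]
    - [0.46,-0.148,-0.054,0,-0.021]

```text
t: 7.7
eef_pos: [0.5306, -0.055, 0.1398]
ee_rot: [0.686, 0.727, -0.001, -0.001]
contact_force: [-0.7, -0.6, 0.4]
finger_gap: 0.537
grasp_force: 0.0
```

play_rows:
  increments:
    - [0.46,-0.03,-0.011,0,-0.004]
    - [0.46,-0.06,-0.022,0,-0.008]
    - [0.46,-0.09,-0.033,0,-0.012]
    - [0.46,-0.12,-0.044,0,-0.016]
    - [0.46,-0.147,-0.057,0.015,-0.021]

```text
t: 8.12
eef_pos: [0.4845, -0.2059, 0.1279]
ee_rot: [0.679, 0.734, 0.0, 0.002]
contact_force: [0.7, -0.0, -0.1]
finger_gap: 0.544
grasp_force: 0.0
```

play_rows:
  increments:
    - [0.46,-0.03,-0.012,0.01,-0.004]
    - [0.46,-0.06,-0.024,0.02,-0.008]
    - [0.46,-0.09,-0.036,0.03,-0.012]
    - [0.46,-0.125,-0.05,0.04,-0.016]
    - [0.46,-0.145,-0.06,0.043,-0.021]

```text
t: 8.53
eef_pos: [0.4329, -0.3546, 0.0802]
ee_rot: [0.671, 0.741, -0.0, -0.002]
contact_force: [0.5, 0.2, -0.1]
finger_gap: 0.54
grasp_force: 0.0
```

play_rows:
  increments:
    - [0.46,0,0,0,0]
    - [0.46,0,0,0,0]
    - [0.46,0,0,0,0]
    - [0.46,0,0,0,0]
    - [0.46,0,0,0,0]

```text
t: 8.95
eef_pos: [0.4362, -0.3519, 0.0836]
ee_rot: [0.67, 0.742, 0.0, -0.0]
contact_force: [-0.0, -1.4, -0.3]
finger_gap: 0.539
grasp_force: 0.0
```

```bash
python3 go.py .4352 -.3526 .026 1.67
python3 - <<'E'
from m import *
im=manip.read_camera('top'); cv2.imwrite('pics/s1.png',im[:,:,::-1])
c=manip.calibration("top"); rb=im[:,:,0].astype(np.float32)-im[:,:,2]
v=cv2.cvtColor(im,cv2.COLOR_RGB2HSV); h=v[:,:,1].astype(np.float32)
s=np.clip((h-125)/25,0,1)*(v[:,:,2]>120)
p=(.6295,.2461,1.587); q,e,t=fit(c,near(c,s,p,.16,.018,.075,.008),p,.16,.018,.075,.075,45); print(q,e,t)
cv2.imwrite('pics/s1c.png',cv2.resize(im[50:220,140:300],None,fx=3,fy=3,interpolation=cv2.INTER_CUBIC)[:,:,::-1])
E
```

```text
at [ 0.4362 -0.3519  0.0836] a 1.6722 j6 -0.872 gap 0.539 F [-0.  -1.4 -0.3] t 8.9
0 shift [-0.0006 -0.0011  0.0576] turn 0.0022
[0.62972493 0.24476454 1.58784423] 49.40999984741211 503.08
```

View pics/s1c.png

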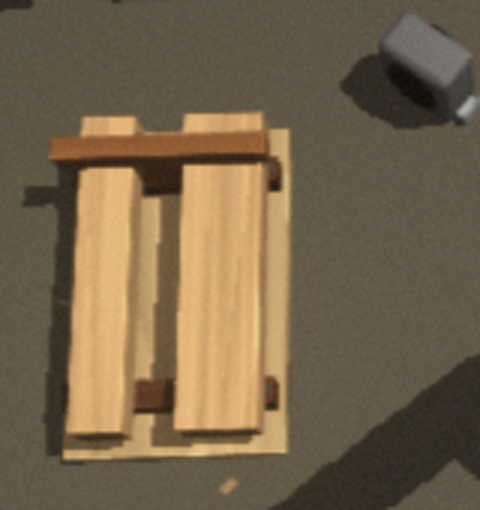

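The first sticker lies straight across both boards over the far bearer (crop px 50–267, 147), within about 1.5 mm. Next is the second sticker.

play_rows:
  increments:
    - [0.46,0,-0.001,0.02,0.002]
    - [0.46,0,-0.001,0.04,0.002]
    - [0.46,0,-0.001,0.052,0.002]
    - [0.46,0,-0.001,0.058,0.002]
    - [0.46,0,-0.001,0.058,0.002]

```text
t: 9.42
eef_pos: [0.434, -0.3518, 0.024]
ee_rot: [0.671, 0.741, 0.0, -0.001]
contact_force: [-0.4, -0.3, -0.6]
finger_gap: 0.543
grasp_force: 0.0
```

play_rows:
  increments:
    - [1,0,0,0,0]
    - [1,0,0,0,0]
    - [1,0,0,0,0]
    - [1,0,0,0,0]
    - [1,0,0,0,0]

```text
t: 9.83
eef_pos: [0.4351, -0.3535, 0.0264]
ee_rot: [0.672, 0.741, -0.0, 0.001]
contact_force: [-0.4, 0.8, -1.0]
finger_gap: 0.23
grasp_force: 0.0
```

play_rows:
  increments:
    - [1,0,0,0,0]
    - [1,0,0,0,0]
    - [1,0,0,0,0]
    - [1,0,0,0,0]
    - [1,0,0,0,0]

```text
t: 10.25
eef_pos: [0.435, -0.3534, 0.0262]
ee_rot: [0.672, 0.741, -0.0, 0.0]
contact_force: [-0.5, 0.3, 4.2]
finger_gap: 0.191
grasp_force: 30.0
```

```bash
python3 go.py .4352 -.3526 .15 1.67 .4495 .2432 .15 1.587
```

```text
at [ 0.435  -0.3534  0.0262] a 1.6687 j6 -0.872 gap 0.191 F [-0.5  0.3  4.2] t 10.2
0 shift [ 0.0008  0.0003 -0.1238] turn -0.0013
1 shift [0.1479 0.0183 0.    ] turn 0.0207
1 shift [0.1482 0.0152 0.    ] turn 0.0207
1 shift [0.1485 0.0122 0.    ] turn 0.0207
1 shift [0.1487 0.0091 0.    ] turn 0.0207
```

play_rows:
  increments:
    - [1,0,0,-0.03,0]
    - [1,0,0,-0.06,0]
    - [1,0,0,-0.09,0]
    - [1,0,0,-0.115,0]
    - [1,0,0,-0.124,0]

```text
t: 10.67
eef_pos: [0.4361, -0.3545, 0.1539]
ee_rot: [0.672, 0.741, -0.0, 0.003]
contact_force: [0.0, -0.5, 0.3]
finger_gap: 0.19
grasp_force: 30.0
```

play_rows:
  increments:
    - [1,0.03,0.004,0,0.004]
    - [1,0.06,0.008,0,0.008]
    - [1,0.09,0.011,0,0.012]
    - [1,0.12,0.015,0,0.016]
    - [1,0.149,0.018,0,0.02]

```text
t: 11.08
eef_pos: [0.4372, -0.2013, 0.1481]
ee_rot: [0.679, 0.734, -0.0, -0.001]
contact_force: [0.7, -0.3, -0.4]
finger_gap: 0.19
grasp_force: 30.0
```

play_rows:
  increments:
    - [1,0.03,0.003,0,0.004]
    - [1,0.06,0.006,0,0.008]
    - [1,0.09,0.009,0,0.012]
    - [1,0.12,0.012,0,0.016]
    - [1,0.148,0.015,0,0.02]

```text
t: 11.5
eef_pos: [0.4405, -0.0526, 0.1483]
ee_rot: [0.686, 0.727, -0.0, -0.001]
contact_force: [0.8, -0.4, -0.3]
finger_gap: 0.185
grasp_force: 30.0
```

play_rows:
  increments:
    - [1,0.03,0.003,0,0.004]
    - [1,0.06,0.005,0,0.008]
    - [1,0.09,0.007,0,0.012]
    - [1,0.12,0.01,0,0.016]
    - [1,0.1485,0.012,0,0.02]

```text
t: 11.92
eef_pos: [0.444, 0.0962, 0.1483]
ee_rot: [0.694, 0.72, -0.001, -0.001]
contact_force: [0.9, 0.3, -0.2]
finger_gap: 0.19
grasp_force: 30.0
```

play_rows:
  increments:
    - [1,0.03,0.002,0,0.004]
    - [1,0.06,0.004,0,0.008]
    - [1,0.09,0.006,0,0.012]
    - [1,0.125,0.008,0,0.017]
    - [1,0.1487,0.009,0,0.021]

```text
t: 12.33
eef_pos: [0.4472, 0.2459, 0.1482]
ee_rot: [0.701, 0.713, -0.0, -0.001]
contact_force: [0.2, -0.2, 0.3]
finger_gap: 0.191
grasp_force: 30.0
```

play_rows:
  increments:
    - [1,0,0,0,0]
    - [1,0,0,0,0]
    - [1,0,0,0,0]
    - [1,0,0,0,0]
    - [1,0,0,0,0]

```text
t: 12.75
eef_pos: [0.4482, 0.2425, 0.1493]
ee_rot: [0.702, 0.713, -0.0, -0.0]
contact_force: [-0.1, 0.1, -1.3]
finger_gap: 0.192
grasp_force: 30.0
```

```bash
python3 go.py .4495 .2432 .083 1.587
```

```text
at [0.4482 0.2425 0.1493] a 1.5864 j6 0.380 gap 0.192 F [-0.1  0.1 -1.3] t 12.8
0 shift [0.0007 0.0014 0.0663] turn -0.0006
```

play_rows:
  increments:
    - [1,0.001,0.001,0.02,0]
    - [1,0.001,0.001,0.04,0]
    - [1,0.001,0.001,0.055,0]
    - [1,0.001,0.001,0.062,0]
    - [1,0.001,0.001,0.062,0]

```text
t: 13.17
eef_pos: [0.4479, 0.2433, 0.0857]
ee_rot: [0.701, 0.713, -0.002, -0.001]
contact_force: [-0.7, 0.2, 0.0]
finger_gap: 0.192
grasp_force: 30.0
```

play_rows:
  increments:
    - [1,0,0,0.001,0]
    - [1,0,0,0.002,0]
    - [1,0,0,0.003,0]
    - [1,0,0,0.004,0]
    - [1,0,0,0.004,0]

```text
t: 13.58
eef_pos: [0.4495, 0.2447, 0.0841]
ee_rot: [0.701, 0.713, 0.0, 0.0]
contact_force: [0.1, 0.9, -0.5]
finger_gap: 0.191
grasp_force: 30.0
```

```bash
python3 go.py .4495 .2432 .083 1.587
```

```text
at [0.4495 0.2447 0.0841] a 1.5878 j6 0.381 gap 0.191 F [ 0.1  0.9 -0.5] t 13.6
0 shift [-0.0015  0.      0.0011] turn 0.0008
```

Then release, rise, and head for the loose wide board.

play_rows:
  increments:
    - [1,-0.001,0,0.001,0]
    - [1,-0.001,0,0.0015,0]
    - [1,-0.001,0,0.0015,0]
    - [1,-0.001,0,0.0015,0]
    - [1,-0.001,0,0.0015,0]

```text
t: 14.0
eef_pos: [0.4496, 0.2439, 0.0832]
ee_rot: [0.701, 0.713, 0.001, 0.0]
contact_force: [-3.5, -0.5, 6.5]
finger_gap: 0.19
grasp_force: 30.0
```

play_rows:
  increments:
    - [0.6,0,0,0,0]
    - [0.6,0,0,0,0]
    - [0.6,0,0,0,0]
    - [0.6,0,0,0,0]
    - [0.6,0,0,0,0]

```text
t: 14.42
eef_pos: [0.449, 0.2435, 0.082]
ee_rot: [0.701, 0.713, -0.0, -0.0]
contact_force: [0.6, -0.5, 0.2]
finger_gap: 0.395
grasp_force: 0.0
```

play_rows:
  increments:
    - [0.6,0,0,-0.02,0]
    - [0.6,0,0,-0.04,0]
    - [0.2,0,0,-0.06,0]
    - [0.1,0,0,-0.06,0]
    - [0.1,0,0,-0.06,0]

```text
t: 14.83
eef_pos: [0.4501, 0.244, 0.1433]
ee_rot: [0.701, 0.713, 0.001, 0.001]
contact_force: [0.3, -0.7, -0.2]
finger_gap: 0.568
grasp_force: 0.0
```

```bash
python3 go.py .5254 -.1727 .1 -.0561
```

```text
at [0.4501 0.244  0.1433] a 1.5878 j6 0.380 gap 0.568 F [ 0.3 -0.7 -0.2] t 14.8
0 shift [-0.1393  0.0227  0.0144] turn -0.4992
0 shift [-0.1332 -0.0467  0.0144] turn -0.4992
0 shift [-0.0945 -0.1048  0.0144] turn -0.4992
```

play_rows:
  increments:
    - [0.1,-0.028,0.005,0,-0.1]
    - [0.1,-0.056,0.009,0,-0.2]
    - [0.1,-0.084,0.014,0,-0.3]
    - [0.1,-0.112,0.018,0,-0.4]
    - [0.1,-0.139,0.023,0,-0.499]

```text
t: 15.25
eef_pos: [0.4734, 0.1036, 0.1403]
ee_rot: [0.501, 0.865, -0.001, -0.001]
contact_force: [1.1, -0.8, -1.1]
finger_gap: 0.884
grasp_force: 0.0
```

play_rows:
  increments:
    - [0.1,-0.027,-0.009,0,-0.1]
    - [0.1,-0.053,-0.019,0,-0.2]
    - [0.1,-0.08,-0.028,0,-0.3]
    - [0.1,-0.107,-0.037,0,-0.4]
    - [0.1,-0.133,-0.047,0,-0.499]

```text
t: 15.67
eef_pos: [0.4984, -0.0352, 0.1404]
ee_rot: [0.272, 0.962, -0.0, -0.001]
contact_force: [1.1, -0.2, 0.4]
finger_gap: 0.902
grasp_force: 0.0
```

play_rows:
  increments:
    - [0.1,-0.02,-0.022,0.01,-0.1]
    - [0.1,-0.04,-0.044,0.02,-0.2]
    - [0.1,-0.06,-0.066,0.03,-0.3]
    - [0.1,-0.08,-0.09,0.04,-0.4]
    - [0.1,-0.0945,-0.105,0.043,-0.499]

```text
t: 16.08
eef_pos: [0.5221, -0.1748, 0.0955]
ee_rot: [0.026, 1.0, 0.001, -0.002]
contact_force: [-0.1, 0.0, -0.1]
finger_gap: 0.903
grasp_force: 0.0
```

play_rows:
  increments:
    - [0.1,0,0,0,0]
    - [0.1,0,0,0,0]
    - [0.1,0,0,0,0]
    - [0.1,0,0,0,0]
    - [0.1,0,0,0,0]

```text
t: 16.5
eef_pos: [0.5241, -0.1718, 0.0992]
ee_rot: [0.028, 1.0, 0.0, 0.0]
contact_force: [-0.4, -0.1, 0.4]
finger_gap: 0.899
grasp_force: 0.0
```

```bash
python3 go.py .5254 -.1727 .026 -.0561
python3 - <<'E'
from m import *
im=manip.read_camera('top'); cv2.imwrite('pics/s2.png',im[:,:,::-1])
c=manip.calibration("top")
v=cv2.cvtColor(im,cv2.COLOR_RGB2HSV); h=v[:,:,1].astype(np.float32)
s=np.clip((h-125)/25,0,1)*(v[:,:,2]>120)
for p in[(.6295,.2461,1.587),(.4495,.2432,1.587)]:
    print(fit(c,near(c,s,p,.16,.018,.075,.008),p,.16,.018,.075,.075,45))
a=cv2.resize(im[70:220,150:250],None,fx=4,fy=4,interpolation=cv2.INTER_CUBIC);b=cv2.resize(im[70:220,300:400],None,fx=4,fy=4,interpolation=cv2.INTER_CUBIC)
cv2.imwrite('pics/s2c.png',np.hstack([a,b])[:,:,::-1])
E
```

```text
at [ 0.5241 -0.1718  0.0992] a 3.0851 j6 -1.924 gap 0.899 F [-0.4 -0.1  0.4] t 16.5
0 shift [-0.0013 -0.0008  0.0732] turn -0.0004
(array([0.62982303, 0.24543977, 1.58845672]), np.float64(52.3856201171875), np.float32(496.15997))
(array([0.45061333, 0.24704915, 1.61702697]), np.float64(379.70062255859375), np.float32(242.68))
```

View pics/s2c.png

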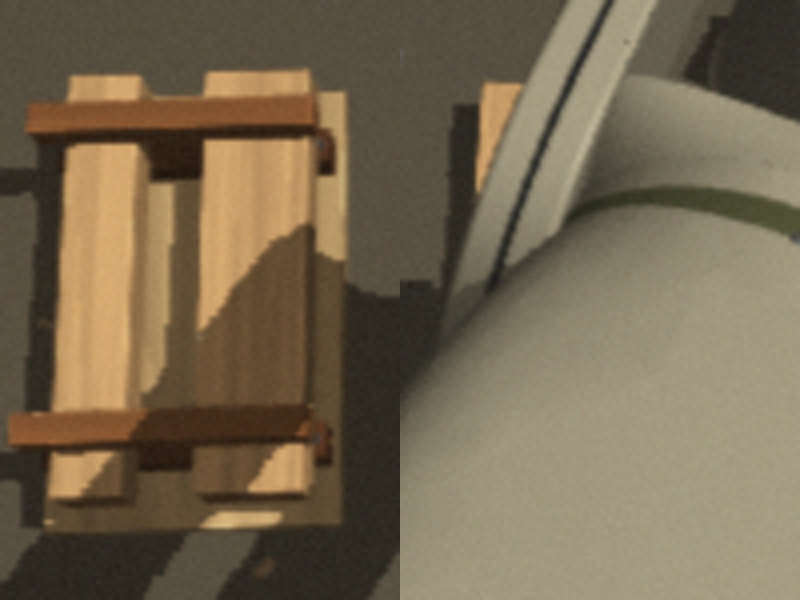

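Both stickers lie straight over the bearers (crop px y≈117 and y≈428), though the arm's shadow spoils the second fit. Now gripping the wide board.

play_rows:
  increments:
    - [0.1,-0.001,-0.001,0.025,0]
    - [0.1,-0.001,-0.001,0.05,0]
    - [0.1,-0.001,-0.001,0.065,0]
    - [0.1,-0.001,-0.001,0.073,0]
    - [0.1,-0.001,-0.001,0.073,0]

```text
t: 16.97
eef_pos: [0.5236, -0.1728, 0.0242]
ee_rot: [0.028, 1.0, 0.001, -0.002]
contact_force: [-0.7, 0.4, 0.1]
finger_gap: 0.9
grasp_force: 0.0
```

play_rows:
  increments:
    - [1,0,0,0,0]
    - [1,0,0,0,0]
    - [1,0,0,0,0]
    - [1,0,0,0,0]
    - [1,0,0,0,0]

```text
t: 17.38
eef_pos: [0.5261, -0.1742, 0.0275]
ee_rot: [0.028, 1.0, -0.0, 0.001]
contact_force: [0.4, 1.6, 4.9]
finger_gap: 0.642
grasp_force: 30.0
```

play_rows:
  increments:
    - [1,0,0,0,0]
    - [1,0,0,0,0]
    - [1,0,0,0,0]
    - [1,0,0,0,0]
    - [1,0,0,0,0]

```text
t: 17.8
eef_pos: [0.526, -0.1742, 0.0274]
ee_rot: [0.028, 1.0, -0.0, 0.001]
contact_force: [-0.8, 2.3, 7.2]
finger_gap: 0.641
grasp_force: 30.0
```

```bash
python3 go.py .5254 -.1727 .17 -.0561 .5397 .2009 .17 .0165
```

```text
at [ 0.526  -0.1742  0.0274] a 3.0848 j6 -1.927 gap 0.641 F [-0.8  2.3  7.2] t 17.8
0 shift [ 0.0007  0.0014 -0.1426] turn -0.0007
1 shift [0.0022 0.1246 0.    ] turn -0.0242
1 shift [-0.0008  0.1246  0.    ] turn -0.0242
1 shift [-0.0038  0.1246  0.    ] turn -0.0242
```

play_rows:
  increments:
    - [1,0,0,-0.03,0]
    - [1,0,0,-0.06,0]
    - [1,0,0,-0.09,0]
    - [1,0,0,-0.12,0]
    - [1,0,0,-0.14,0]

```text
t: 18.22
eef_pos: [0.5258, -0.1744, 0.1694]
ee_rot: [0.028, 1.0, -0.001, 0.001]
contact_force: [1.6, -0.0, -1.6]
finger_gap: 0.641
grasp_force: 30.0
```

play_rows:
  increments:
    - [1,0,0.02,0,-0.004]
    - [1,0,0.045,0,-0.009]
    - [1,0.001,0.072,0,-0.014]
    - [1,0.001,0.1,0,-0.019]
    - [1,0.002,0.1246,0,-0.024]

```text
t: 18.63
eef_pos: [0.5298, -0.0481, 0.166]
ee_rot: [0.016, 1.0, 0.0, -0.0]
contact_force: [0.1, -0.4, -2.1]
finger_gap: 0.644
grasp_force: 30.0
```

play_rows:
  increments:
    - [1,0,0.025,0,-0.005]
    - [1,0,0.05,0,-0.01]
    - [1,0,0.075,0,-0.015]
    - [1,0,0.1,0,-0.02]
    - [1,-0.001,0.1246,0,-0.024]

```text
t: 19.05
eef_pos: [0.5347, 0.0761, 0.1659]
ee_rot: [0.004, 1.0, -0.0, -0.0]
contact_force: [0.5, -0.0, -1.2]
finger_gap: 0.644
grasp_force: 30.0
```

play_rows:
  increments:
    - [1,0,0.025,0,-0.005]
    - [1,-0.001,0.05,0,-0.01]
    - [1,-0.002,0.08,0,-0.015]
    - [1,-0.003,0.11,0,-0.02]
    - [1,-0.004,0.1246,0,-0.024]

```text
t: 19.47
eef_pos: [0.5398, 0.2025, 0.1659]
ee_rot: [-0.008, 1.0, 0.0, -0.0]
contact_force: [-0.1, -0.2, -1.7]
finger_gap: 0.641
grasp_force: 30.0
```

play_rows:
  increments:
    - [1,0,0,0,0]
    - [1,0,0,0,0]
    - [1,0,0,0,0]
    - [1,0,0,0,0]
    - [1,0,0,0,0]

```text
t: 19.88
eef_pos: [0.5405, 0.1984, 0.1661]
ee_rot: [-0.007, 1.0, -0.0, -0.0]
contact_force: [-0.3, -0.8, -1.9]
finger_gap: 0.638
grasp_force: 30.0
```

```bash
python3 go.py .5400 .2009 .1024 .0165
```

```text
at [0.5405 0.1984 0.1661] a 3.1553 j6 -1.322 gap 0.638 F [-0.3 -0.8 -1.9] t 19.9
0 shift [0.0004 0.0026 0.0637] turn -0.0028
```

play_rows:
  increments:
    - [1,0,0.002,0.015,-0.002]
    - [1,0,0.002,0.03,-0.003]
    - [1,0,0.002,0.045,-0.003]
    - [1,0,0.002,0.055,-0.003]
    - [1,0,0.002,0.058,-0.003]

```text
t: 20.3
eef_pos: [0.5391, 0.2005, 0.106]
ee_rot: [-0.009, 1.0, -0.0, -0.002]
contact_force: [-0.4, 0.3, -2.0]
finger_gap: 0.643
grasp_force: 30.0
```

play_rows:
  increments:
    - [1,0,0,0,0]
    - [1,0,0,0,0]
    - [1,0,0,0,0]
    - [1,0,0,0,0]
    - [1,0,0,0.001,0]

```text
t: 20.72
eef_pos: [0.541, 0.2018, 0.1083]
ee_rot: [-0.009, 1.0, 0.0, 0.001]
contact_force: [0.4, -0.7, -1.9]
finger_gap: 0.643
grasp_force: 30.0
```

```bash
python3 go.py .5400 .2009 .1024 .0165
```

```text
at [0.541  0.2018 0.1083] a 3.1599 j6 -1.321 gap 0.643 F [ 0.4 -0.7 -1.9] t 20.7
0 shift [ 0.001  -0.0009  0.0059] turn 0.0018
```

play_rows:
  increments:
    - [1,0.001,0,0.001,0.001]
    - [1,0.001,-0.001,0.002,0.001]
    - [1,0.001,-0.001,0.003,0.001]
    - [1,0.001,-0.001,0.004,0.001]
    - [1,0.001,-0.001,0.005,0.001]

```text
t: 21.13
eef_pos: [0.5394, 0.2005, 0.1024]
ee_rot: [-0.009, 1.0, -0.0, 0.0]
contact_force: [-5.5, -1.5, 9.0]
finger_gap: 0.639
grasp_force: 30.0
```

play_rows:
  increments:
    - [1,0,0,0,0]
    - [1,0,0,0,0]
    - [1,0,0,0.001,0]
    - [1,0,0,0.001,0]
    - [1,0,0,0.001,0]

```text
t: 21.55
eef_pos: [0.5395, 0.2006, 0.1024]
ee_rot: [-0.009, 1.0, -0.0, 0.0]
contact_force: [-5.4, -2.7, 9.6]
finger_gap: 0.646
grasp_force: 30.0
```

```bash
python3 go.py .5400 .2009 .1024 .0165
```

```text
at [0.5395 0.2006 0.1024] a 3.1589 j6 -1.321 gap 0.646 F [-5.4 -2.7  9.6] t 21.6
0 shift [-0.0005  0.0003  0.    ] turn 0.0008
```

play_rows:
  increments:
    - [1,0,0,-0.001,0]
    - [0.18,0,0,-0.001,0]
    - [0.18,0,0,-0.001,0]
    - [0.18,0,0,-0.001,0]
    - [0.18,0,0,-0.001,0]

```text
t: 21.97
eef_pos: [0.5393, 0.2006, 0.102]
ee_rot: [-0.009, 1.0, -0.0, -0.0]
contact_force: [-0.2, 0.2, 0.7]
finger_gap: 0.814
grasp_force: 0.0
```

play_rows:
  increments:
    - [0.18,0,0,0,0]
    - [0.18,0,0,-0.02,0]
    - [0.18,0,0,-0.04,0]
    - [0.18,0,0,-0.06,0]
    - [0.18,0,0,-0.06,0]

```text
t: 22.38
eef_pos: [0.5418, 0.2013, 0.1669]
ee_rot: [-0.009, 1.0, 0.001, 0.003]
contact_force: [1.0, 0.1, 0.2]
finger_gap: 0.817
grasp_force: 0.0
```

```bash
python3 go.py .5452 -.0523 .1 -.0841
```

```text
at [0.5418 0.2013 0.1669] a 3.1588 j6 -1.321 gap 0.817 F [1.  0.1 0.2] t 22.4
0 shift [ 0.0005 -0.1268  0.0335] turn 0.0507
0 shift [-0.0059 -0.1267  0.0335] turn 0.0507
```

play_rows:
  increments:
    - [0.2,0,-0.025,0,0.01]
    - [0.2,0,-0.05,0,0.02]
    - [0.2,0,-0.075,0,0.03]
    - [0.2,0,-0.1,0,0.04]
    - [0.2,0,-0.127,0,0.051]

```text
t: 22.8
eef_pos: [0.5411, 0.0728, 0.1613]
ee_rot: [0.017, 1.0, 0.0, -0.0]
contact_force: [1.2, -0.7, -0.0]
finger_gap: 0.8
grasp_force: 0.0
```

play_rows:
  increments:
    - [0.3,-0.001,-0.025,0.01,0.01]
    - [0.3,-0.002,-0.05,0.025,0.02]
    - [0.3,-0.003,-0.08,0.045,0.03]
    - [0.3,-0.005,-0.11,0.06,0.04]
    - [0.3,-0.006,-0.127,0.067,0.05]

```text
t: 23.22
eef_pos: [0.5413, -0.056, 0.0919]
ee_rot: [0.043, 0.999, -0.0, -0.002]
contact_force: [-0.4, 0.1, -0.0]
finger_gap: 0.703
grasp_force: 0.0
```

play_rows:
  increments:
    - [0.3,0,0,0,0]
    - [0.3,0,0,0,0]
    - [0.3,0,0,0,0]
    - [0.3,0,0,0,0]
    - [0.3,0,0,0,0]

```text
t: 23.63
eef_pos: [0.5437, -0.0525, 0.0958]
ee_rot: [0.041, 0.999, 0.0, 0.001]
contact_force: [-0.2, 0.0, 1.0]
finger_gap: 0.701
grasp_force: 0.0
```

```bash
python3 go.py .5452 -.0523 .027 -.0841
python3 - <<'E'
from m import *
im=manip.read_camera('top'); im2=manip.read_camera('scene')
a=cv2.resize(im[70:220,150:250],None,fx=4,fy=4,interpolation=cv2.INTER_CUBIC);b=cv2.resize(im2[190:320,360:460],None,fx=4,fy=4,interpolation=cv2.INTER_CUBIC)
cv2.imwrite('pics/w1c.png',np.hstack([a[:520],b])[:,:,::-1]); cv2.imwrite('pics/w1.png',im[:,:,::-1])
c=manip.calibration('top');p=(.5397,.2009,.0165); s=soft(im,130,215)
print(fit(c,near(c,s,p,.25,.06,.1,.008),p,.25,.06,.1,.1,45))
E
```

```text
at [ 0.5437 -0.0525  0.0958] a 3.0594 j6 -1.679 gap 0.701 F [-0.2  0.   1. ] t 23.6
0 shift [-0.0014  0.0004  0.0688] turn 0.0019
(array([0.58396099, 0.1999687 , 0.01139898]), np.float64(2279.865966796875), np.float32(822.8117))
```

View pics/w1c.png

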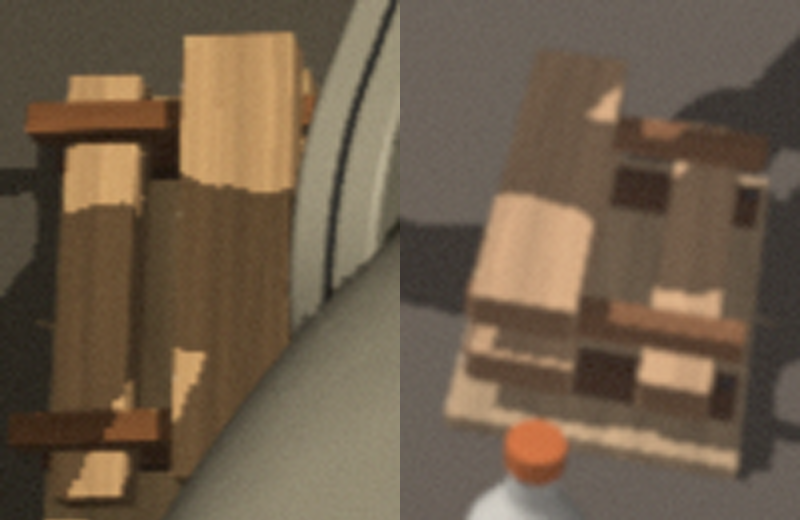

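The upper wide board lies flat over its partner with the ends level (top crop, px 183–298 wide); the stickers have not moved. Next is the narrow board.

play_rows:
  increments:
    - [0.3,-0.001,0,0.025,0.002]
    - [0.3,-0.001,0,0.05,0.002]
    - [0.3,-0.001,0,0.062,0.002]
    - [0.3,-0.001,0,0.069,0.002]
    - [0.3,-0.001,0,0.069,0.002]

```text
t: 24.15
eef_pos: [0.5429, -0.0531, 0.0246]
ee_rot: [0.043, 0.999, 0.0, -0.002]
contact_force: [-0.0, -0.5, 0.3]
finger_gap: 0.702
grasp_force: 0.0
```

play_rows:
  increments:
    - [1,0,0,0,0]
    - [1,0,0,0,0]
    - [1,0,0,0,0]
    - [1,0,0,0,0]
    - [1,0,0,0,0]

```text
t: 24.57
eef_pos: [0.5451, -0.0537, 0.0273]
ee_rot: [0.043, 0.999, -0.0, 0.001]
contact_force: [-0.0, 1.4, 3.9]
finger_gap: 0.427
grasp_force: 30.0
```

play_rows:
  increments:
    - [1,0,0,0,0]
    - [1,0,0,0,0]
    - [1,0,0,0,0]
    - [1,0,0,0,0]
    - [1,0,0,0,0]

```text
t: 24.98
eef_pos: [0.5451, -0.0537, 0.0273]
ee_rot: [0.043, 0.999, -0.0, 0.001]
contact_force: [-1.3, 0.9, 5.4]
finger_gap: 0.428
grasp_force: 30.0
```

```bash
python3 go.py .5452 -.0523 .19 -.0841 .5394 .2884 .19 .0165
```

```text
at [ 0.5451 -0.0537  0.0273] a 3.0558 j6 -1.677 gap 0.428 F [-1.3  0.9  5.4] t 25.0
0 shift [ 0.      0.0014 -0.1627] turn -0.0017
1 shift [0.0115 0.113  0.    ] turn -0.0335
1 shift [0.0077 0.1133 0.    ] turn -0.0335
1 shift [0.0039 0.1135 0.    ] turn -0.0335
```

play_rows:
  increments:
    - [1,0,0,-0.03,0]
    - [1,0,0,-0.065,0]
    - [1,0,0,-0.1,0]
    - [1,0,0,-0.14,0]
    - [1,0,0.001,-0.163,0]

```text
t: 25.4
eef_pos: [0.5454, -0.0531, 0.1937]
ee_rot: [0.043, 0.999, -0.0, 0.002]
contact_force: [1.4, -0.0, -0.2]
finger_gap: 0.425
grasp_force: 30.0
```

play_rows:
  increments:
    - [1,0.002,0.018,0,-0.005]
    - [1,0.004,0.04,0,-0.012]
    - [1,0.006,0.065,0,-0.019]
    - [1,0.009,0.09,0,-0.026]
    - [1,0.0115,0.113,0,-0.034]

```text
t: 25.82
eef_pos: [0.542, 0.062, 0.1889]
ee_rot: [0.026, 1.0, -0.0, -0.0]
contact_force: [1.0, -0.7, -1.5]
finger_gap: 0.427
grasp_force: 30.0
```

play_rows:
  increments:
    - [1,0.002,0.023,0,-0.007]
    - [1,0.003,0.046,0,-0.014]
    - [1,0.005,0.068,0,-0.021]
    - [1,0.006,0.09,0,-0.028]
    - [1,0.008,0.113,0,-0.034]

```text
t: 26.23
eef_pos: [0.54, 0.175, 0.1887]
ee_rot: [0.009, 1.0, -0.0, -0.0]
contact_force: [-0.3, -0.5, -1.3]
finger_gap: 0.429
grasp_force: 30.0
```

play_rows:
  increments:
    - [1,0.001,0.025,0,-0.008]
    - [1,0.002,0.05,0,-0.016]
    - [1,0.003,0.078,0,-0.024]
    - [1,0.004,0.104,0,-0.03]
    - [1,0.004,0.1135,0,-0.034]

```text
t: 26.65
eef_pos: [0.5375, 0.2907, 0.1887]
ee_rot: [-0.009, 1.0, 0.0, -0.0]
contact_force: [0.2, -0.6, -2.3]
finger_gap: 0.428
grasp_force: 30.0
```

play_rows:
  increments:
    - [1,0,0,0,0]
    - [1,0,0,0,0]
    - [1,0,0,0,0]
    - [1,0,0,0,0]
    - [1,0,0,0,0]

```text
t: 27.07
eef_pos: [0.5387, 0.2865, 0.1892]
ee_rot: [-0.007, 1.0, -0.0, 0.0]
contact_force: [-0.0, 0.8, -1.6]
finger_gap: 0.425
grasp_force: 30.0
```

```bash
python3 go.py .5394 .2884 .1024 .0165
```

```text
at [0.5387 0.2865 0.1892] a 3.1562 j6 -1.180 gap 0.425 F [-0.   0.8 -1.6] t 27.1
0 shift [-0.0007  0.0019  0.0868] turn -0.0019
```

play_rows:
  increments:
    - [1,0,0.001,0.02,-0.002]
    - [1,0,0.001,0.045,-0.002]
    - [1,0,0.001,0.065,-0.002]
    - [1,0,0.001,0.077,-0.002]
    - [1,0,0.001,0.08,-0.002]

```text
t: 27.48
eef_pos: [0.5368, 0.2873, 0.1062]
ee_rot: [-0.009, 1.0, -0.001, -0.002]
contact_force: [-0.7, 0.5, -2.3]
finger_gap: 0.431
grasp_force: 30.0
```

play_rows:
  increments:
    - [1,0,0,0,0]
    - [1,0,0,0,0]
    - [1,0,0,0,0]
    - [1,0,0,0,0]
    - [1,0,0,0.001,0]

```text
t: 27.9
eef_pos: [0.5393, 0.2892, 0.1097]
ee_rot: [-0.009, 1.0, 0.0, 0.001]
contact_force: [0.3, -0.6, -2.1]
finger_gap: 0.426
grasp_force: 30.0
```

```bash
python3 go.py .5394 .2884 .1024 .0165
```

```text
at [0.5393 0.2892 0.1097] a 3.1599 j6 -1.181 gap 0.426 F [ 0.3 -0.6 -2.1] t 27.9
0 shift [-0.0001 -0.0008  0.0073] turn 0.0018
```

play_rows:
  increments:
    - [1,0,-0.0005,0.002,0.001]
    - [1,0,-0.0005,0.004,0.001]
    - [1,0,-0.0005,0.005,0.001]
    - [1,0,-0.0005,0.006,0.001]
    - [1,0,-0.0005,0.0065,0.001]

```text
t: 28.32
eef_pos: [0.5385, 0.2883, 0.1023]
ee_rot: [-0.009, 1.0, -0.0, 0.0]
contact_force: [-3.6, -1.7, 7.8]
finger_gap: 0.429
grasp_force: 30.0
```

play_rows:
  increments:
    - [1,0,0,0,0]
    - [1,0,0,0,0]
    - [1,0,0,0,0]
    - [1,0,0,0.001,0]
    - [1,0,0,0.001,0]

```text
t: 28.73
eef_pos: [0.5387, 0.2884, 0.1023]
ee_rot: [-0.009, 1.0, 0.0, 0.0]
contact_force: [-6.8, -3.1, 11.8]
finger_gap: 0.427
grasp_force: 30.0
```

```bash
python3 go.py .5394 .2884 .1024 .0165
```

```text
at [0.5387 0.2884 0.1023] a 3.1589 j6 -1.180 gap 0.427 F [-6.8 -3.1 11.8] t 28.7
0 shift [-0.0007  0.     -0.0001] turn 0.0008
```

play_rows:
  increments:
    - [1,0,0,-0.001,0]
    - [0.42,0,0,-0.001,0]
    - [0.42,0,0,-0.001,0]
    - [0.42,0,0,-0.001,0]
    - [0.42,0,0,-0.001,0]

```text
t: 29.15
eef_pos: [0.5383, 0.2882, 0.1013]
ee_rot: [-0.009, 1.0, -0.0, -0.0]
contact_force: [0.8, 0.2, -0.4]
finger_gap: 0.575
grasp_force: 0.0
```

play_rows:
  increments:
    - [0.42,0,0,0,0]
    - [0.42,0,0,-0.02,0]
    - [0.42,0,0,-0.04,0]
    - [0.42,0,0,-0.065,0]
    - [0.3,0,0,-0.07,0]

```text
t: 29.57
eef_pos: [0.5404, 0.2891, 0.1763]
ee_rot: [-0.009, 1.0, 0.001, 0.003]
contact_force: [0.4, 0.4, 0.8]
finger_gap: 0.613
grasp_force: 0.0
```

```bash
python3 go.py .6009 -.3456 .1 1.5319
```

```text
at [0.5404 0.2891 0.1763] a 3.1588 j6 -1.180 gap 0.613 F [0.4 0.4 0.8] t 29.6
0 shift [-0.0124 -0.1589  0.0191] turn -0.3787
0 shift [ 0.0472 -0.1522  0.0191] turn -0.3787
0 shift [ 0.1002 -0.124   0.0191] turn -0.3787
0 shift [ 0.1389 -0.0782  0.0191] turn -0.3787
```

```bash
python3 go.py .57 -.03 .17 2.3 .6009 -.3456 .1 1.5319
```

```text
at [0.5404 0.2891 0.1763] a 3.1588 j6 -1.180 gap 0.613 F [0.4 0.4 0.8] t 29.6
0 shift [-0.0121 -0.1598  0.0032] turn 0.4294
0 shift [-0.0775 -0.1403  0.0032] turn 0.4294
1 shift [-0.128  -0.0936  0.035 ] turn 0.3840
1 shift [-0.1537 -0.0389  0.035 ] turn 0.3840
```

play_rows:
  increments:
    - [0.3,-0.002,-0.03,0,0.08]
    - [0.3,-0.005,-0.062,0,0.17]
    - [0.3,-0.007,-0.095,0,0.25]
    - [0.3,-0.01,-0.128,0,0.34]
    - [0.3,-0.012,-0.16,0,0.43]

```text
t: 29.98
eef_pos: [0.5529, 0.127, 0.171]
ee_rot: [0.207, 0.978, -0.0, -0.0]
contact_force: [0.3, -0.8, -0.2]
finger_gap: 0.702
grasp_force: 0.0
```

play_rows:
  increments:
    - [0.3,-0.015,-0.028,0,0.086]
    - [0.3,-0.031,-0.056,0,0.172]
    - [0.3,-0.046,-0.084,0,0.257]
    - [0.3,-0.062,-0.112,0,0.343]
    - [0.3,-0.0775,-0.14,0,0.43]

```text
t: 30.4
eef_pos: [0.5678, -0.0324, 0.1711]
ee_rot: [0.411, 0.912, -0.0, -0.0]
contact_force: [-1.1, 0.4, 0.6]
finger_gap: 0.699
grasp_force: 0.0
```

play_rows:
  increments:
    - [0.3,-0.026,-0.019,0,0.077]
    - [0.3,-0.051,-0.037,0,0.154]
    - [0.3,-0.077,-0.056,0.01,0.23]
    - [0.3,-0.102,-0.075,0.02,0.307]
    - [0.3,-0.128,-0.0936,0.033,0.384]

```text
t: 30.82
eef_pos: [0.5835, -0.1904, 0.1385]
ee_rot: [0.577, 0.817, 0.0, 0.001]
contact_force: [0.1, 0.6, -0.2]
finger_gap: 0.701
grasp_force: 0.0
```

play_rows:
  increments:
    - [0.3,-0.031,-0.008,0.01,0.077]
    - [0.3,-0.062,-0.016,0.02,0.154]
    - [0.3,-0.095,-0.024,0.03,0.24]
    - [0.3,-0.13,-0.033,0.036,0.32]
    - [0.3,-0.154,-0.039,0.038,0.384]

```text
t: 31.23
eef_pos: [0.5972, -0.3494, 0.098]
ee_rot: [0.723, 0.691, -0.001, -0.001]
contact_force: [0.5, 0.2, 0.4]
finger_gap: 0.698
grasp_force: 0.0
```

play_rows:
  increments:
    - [0.3,0,0,0,0]
    - [0.3,0,0,0,0]
    - [0.3,0,0,0,0]
    - [0.3,0,0,0,0]
    - [0.3,0,0,0,0]

```text
t: 31.65
eef_pos: [0.5988, -0.3455, 0.1009]
ee_rot: [0.72, 0.694, 0.0, 0.0]
contact_force: [0.3, -0.4, 1.1]
finger_gap: 0.698
grasp_force: 0.0
```

```bash
python3 go.py .6009 -.3456 .026 1.5319
python3 - <<'E'
from m import *
im=manip.read_camera('top'); im2=manip.read_camera('scene')
a=cv2.resize(im[70:220,150:250],None,fx=4,fy=4,interpolation=cv2.INTER_CUBIC);b=cv2.resize(im2[190:320,360:460],None,fx=4,fy=4,interpolation=cv2.INTER_CUBIC)
c=manip.calibration('top'); s=soft(im,150,215)
for n,p,W in[("w",(.5397,.2009,.0165),.06),("n",(.5392,.2884,.0165),.04)]:
    q,e,t=fit(c,near(c,s,p,.25,W,.1,.008),p,.25,W,.1,.1,45); print(n,q.round(4),e,t)
    h=cv2.convexHull(proj(c,box(*q,.25,W,.1,.1)).astype(np.float32)); cv2.polylines(a,[np.round((h-[150,70]+.5)*4-.5).astype(int)],1,(255,0,0),1)
cv2.imwrite('pics/n1c.png',np.hstack([a[:520],b])[:,:,::-1]); cv2.imwrite('pics/n1.png',im[:,:,::-1])
E
```

```text
at [ 0.5988 -0.3455  0.1009] a 1.5328 j6 -0.560 gap 0.698 F [ 0.3 -0.4  1.1] t 31.6
0 shift [0.     0.0021 0.0749] turn 0.0009
w [ 0.8996  0.1974 -0.0364] 430.73846435546875 430.73846
n [ 0.8939  0.2786 -0.1413] 319.3999938964844 319.4
```

View pics/n1c.png

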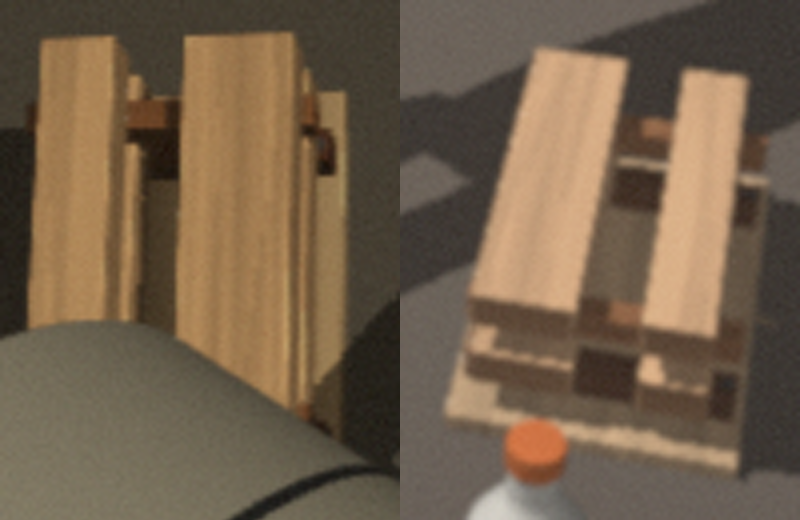

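Both upper boards are square above their partners (top crop px 40–118 and 183–295; scene crop agrees). Now the steel bar.

play_rows:
  increments:
    - [0.3,0,0.002,0.025,0]
    - [0.3,0,0.002,0.05,0]
    - [0.3,0,0.002,0.066,0]
    - [0.3,0,0.002,0.074,0]
    - [0.3,0,0.002,0.075,0]
  squeeze: 50

```text
t: 32.17
eef_pos: [0.5995, -0.3458, 0.0236]
ee_rot: [0.721, 0.693, -0.0, -0.002]
contact_force: [-0.7, -0.2, -0.1]
finger_gap: 0.7
grasp_force: 0.0
```

play_rows:
  increments:
    - [1,0,0,0,0]
    - [1,0,0,0,0]
    - [1,0,0,0,0]
    - [1,0,0,0,0]
    - [1,0,0,0,0]

```text
t: 32.58
eef_pos: [0.6013, -0.3474, 0.027]
ee_rot: [0.721, 0.693, 0.0, 0.001]
contact_force: [0.2, -0.1, 2.6]
finger_gap: 0.422
grasp_force: 50.0
```

play_rows:
  increments:
    - [1,0,0,0,0]
    - [1,0,0,0,0]
    - [1,0,0,0,0]
    - [1,0,0,0,0]
    - [1,0,0,0,0]

```text
t: 33.0
eef_pos: [0.6013, -0.3474, 0.027]
ee_rot: [0.721, 0.693, 0.0, 0.001]
contact_force: [-0.5, -0.1, 6.7]
finger_gap: 0.424
grasp_force: 50.0
```

```bash
python3 go.py .6009 -.3456 .19 1.5319 .5395 .2446 .19 1.587
```

```text
at [ 0.6013 -0.3474  0.027 ] a 1.5308 j6 -0.558 gap 0.424 F [-0.5 -0.1  6.7] t 33.0
0 shift [ 0.0018 -0.0005 -0.163 ] turn -0.0011
1 shift [ 0.1468 -0.0211  0.    ] turn -0.0138
1 shift [ 0.1471 -0.0191  0.    ] turn -0.0138
1 shift [ 0.1474 -0.017   0.    ] turn -0.0138
1 shift [ 0.1476 -0.015   0.    ] turn -0.0138
```

play_rows:
  increments:
    - [1,0,0,-0.03,0]
    - [1,0,0,-0.065,0]
    - [1,0,0,-0.1,0]
    - [1,0,0,-0.14,0]
    - [1,0,0,-0.163,0]

```text
t: 33.42
eef_pos: [0.6006, -0.3471, 0.1917]
ee_rot: [0.721, 0.693, 0.0, 0.001]
contact_force: [1.8, -0.3, -6.1]
finger_gap: 0.422
grasp_force: 50.0
```

play_rows:
  increments:
    - [1,0.022,-0.003,0,-0.003]
    - [1,0.053,-0.007,0,-0.006]
    - [1,0.084,-0.012,0,-0.009]
    - [1,0.115,-0.016,0,-0.012]
    - [1,0.147,-0.021,0,-0.014]

```text
t: 33.83
eef_pos: [0.5836, -0.1975, 0.1862]
ee_rot: [0.716, 0.698, -0.001, -0.002]
contact_force: [0.5, 0.6, -7.5]
finger_gap: 0.425
grasp_force: 50.0
```

play_rows:
  increments:
    - [1,0.03,-0.004,0,-0.003]
    - [1,0.06,-0.008,0,-0.006]
    - [1,0.09,-0.012,0,-0.009]
    - [1,0.12,-0.016,0,-0.012]
    - [1,0.147,-0.019,0,-0.014]

```text
t: 34.25
eef_pos: [0.5683, -0.0497, 0.1865]
ee_rot: [0.711, 0.703, -0.001, -0.002]
contact_force: [-0.3, 0.4, -7.2]
finger_gap: 0.425
grasp_force: 50.0
```

play_rows:
  increments:
    - [1,0.03,-0.003,0,-0.003]
    - [1,0.06,-0.007,0,-0.006]
    - [1,0.09,-0.01,0,-0.009]
    - [1,0.12,-0.014,0,-0.012]
    - [1,0.147,-0.017,0,-0.014]

```text
t: 34.67
eef_pos: [0.553, 0.0971, 0.1866]
ee_rot: [0.706, 0.708, -0.001, -0.001]
contact_force: [0.5, -0.9, -8.2]
finger_gap: 0.424
grasp_force: 50.0
```

play_rows:
  increments:
    - [1,0.03,-0.003,0,-0.003]
    - [1,0.065,-0.006,0,-0.006]
    - [1,0.1,-0.01,0,-0.009]
    - [1,0.13,-0.013,0,-0.012]
    - [1,0.147,-0.015,0,-0.014]

```text
t: 35.08
eef_pos: [0.5374, 0.2454, 0.1865]
ee_rot: [0.701, 0.714, -0.001, -0.001]
contact_force: [-0.2, -1.1, -6.9]
finger_gap: 0.426
grasp_force: 50.0
```

play_rows:
  increments:
    - [1,0,0,0,0]
    - [1,0,0,0,0]
    - [1,0,0,0,0]
    - [1,0,0,0,0]
    - [1,0,0,0,0]

```text
t: 35.5
eef_pos: [0.5397, 0.2413, 0.1882]
ee_rot: [0.702, 0.712, -0.0, -0.0]
contact_force: [0.0, 0.3, -7.6]
finger_gap: 0.425
grasp_force: 50.0
```

```bash
python3 go.py .5395 .2428 .127 1.587
```

```text
at [0.5397 0.2413 0.1882] a 1.5853 j6 0.319 gap 0.425 F [ 0.   0.3 -7.6] t 35.5
0 shift [ 0.0015 -0.0002  0.0612] turn -0.0017
```

play_rows:
  increments:
    - [1,0.001,0,0.015,-0.002]
    - [1,0.001,0,0.03,-0.002]
    - [1,0.001,0,0.044,-0.002]
    - [1,0.001,0,0.053,-0.002]
    - [1,0.001,0,0.055,-0.002]

```text
t: 35.92
eef_pos: [0.5385, 0.2422, 0.1313]
ee_rot: [0.701, 0.713, -0.002, -0.001]
contact_force: [-0.7, -1.1, -7.8]
finger_gap: 0.421
grasp_force: 50.0
```

play_rows:
  increments:
    - [1,0,0,0,0]
    - [1,0,0,0,0]
    - [1,0,0,0,0]
    - [1,0,0,0,0]
    - [1,0,0,0.001,0]

```text
t: 36.33
eef_pos: [0.5403, 0.2437, 0.1338]
ee_rot: [0.701, 0.713, 0.001, 0.0]
contact_force: [-0.8, -0.4, -7.2]
finger_gap: 0.421
grasp_force: 50.0
```

```bash
python3 go.py .5395 .2428 .127 1.587
```

```text
at [0.5403 0.2437 0.1338] a 1.5889 j6 0.319 gap 0.421 F [-0.8 -0.4 -7.2] t 36.3
0 shift [-0.0009 -0.0009  0.0068] turn 0.0019
```

play_rows:
  increments:
    - [1,-0.001,-0.001,0.002,0.002]
    - [1,-0.001,-0.001,0.004,0.002]
    - [1,-0.001,-0.001,0.005,0.002]
    - [1,-0.001,-0.001,0.006,0.002]
    - [1,-0.001,-0.001,0.006,0.002]

```text
t: 36.75
eef_pos: [0.5387, 0.2424, 0.127]
ee_rot: [0.701, 0.713, 0.0, 0.0]
contact_force: [-3.3, -0.7, -3.8]
finger_gap: 0.426
grasp_force: 50.0
```

play_rows:
  increments:
    - [1,0,0,0,0]
    - [1,0,0,0,0]
    - [1,0,0,0.001,0]
    - [1,0,0,0.001,0]
    - [1,0,0,0.001,0]

```text
t: 37.17
eef_pos: [0.5389, 0.2425, 0.127]
ee_rot: [0.701, 0.713, 0.0, 0.0]
contact_force: [-6.9, -2.9, 4.8]
finger_gap: 0.421
grasp_force: 50.0
```

```bash
python3 go.py .5395 .2428 .127 1.587
```

```text
at [0.5389 0.2425 0.127 ] a 1.5869 j6 0.320 gap 0.421 F [-6.9 -2.9  4.8] t 37.2
0 shift [0.0002 0.0006 0.    ] turn -0.0001
```

Bar resting; release, rise, and swing away (tool -x is world -y).

play_rows:
  increments:
    - [0.4,0,0,0,0]
    - [0.4,0,0,0,0]
    - [0.4,0,0,0,0]
    - [0.4,0,0,0,0]
    - [0.4,0,0,0,0]

```text
t: 37.58
eef_pos: [0.539, 0.2425, 0.1259]
ee_rot: [0.701, 0.713, 0.0, 0.0]
contact_force: [0.7, -0.3, 1.0]
finger_gap: 0.6
grasp_force: 0.0
```

play_rows:
  increments:
    - [0.4,0,0,-0.02,0]
    - [0.4,0,0,-0.04,0]
    - [0.4,0,0,-0.06,0]
    - [0.4,0,0,-0.08,0]
    - [0.4,0,0,-0.08,0]

```text
t: 38.0
eef_pos: [0.541, 0.2432, 0.2108]
ee_rot: [0.701, 0.713, 0.003, 0.002]
contact_force: [1.4, 0.7, 1.0]
finger_gap: 0.6
grasp_force: 0.0
```

play_rows:
  increments:
    - [0.4,-0.03,0,0,0]
    - [0.4,-0.06,0,0,0]
    - [0.4,-0.09,0,0,0]
    - [0.4,-0.12,0,0,0]
    - [0.4,-0.15,0,0,0]

```text
t: 38.42
eef_pos: [0.5407, 0.0912, 0.2048]
ee_rot: [0.701, 0.713, -0.0, -0.0]
contact_force: [0.4, -0.1, 0.6]
finger_gap: 0.597
grasp_force: 0.0
```

play_rows:
  increments:
    - [0.4,-0.03,0,0,0]
    - [0.4,-0.06,0,0,0]
    - [0.4,-0.09,0,0,0]
    - [0.4,-0.12,0,0,0]
    - [0.4,-0.15,0,0,0]

```text
t: 38.83
eef_pos: [0.5431, -0.059, 0.2049]
ee_rot: [0.701, 0.713, -0.0, -0.0]
contact_force: [1.4, -0.9, 0.0]
finger_gap: 0.598
grasp_force: 0.0
```

play_rows:
  increments:
    - [0.4,-0.03,-0.02,0,0]
    - [0.4,-0.06,-0.04,0,0]
    - [0.4,-0.09,-0.06,0,0]
    - [0.4,-0.12,-0.08,0,0]
    - [0.4,-0.15,-0.1,0,0]

```text
t: 39.25
eef_pos: [0.4446, -0.2103, 0.2048]
ee_rot: [0.701, 0.713, -0.0, -0.0]
contact_force: [-0.1, 0.2, 0.5]
finger_gap: 0.598
grasp_force: 0.0
```

play_rows:
  increments:
    - [0.4,-0.03,-0.01,0,0]
    - [0.4,-0.06,-0.02,0,0]
    - [0.4,-0.09,-0.03,0,0]
    - [0.4,-0.12,-0.03,0,0]
    - [0.4,-0.12,-0.03,0,0]

```text
t: 39.67
eef_pos: [0.4166, -0.334, 0.2048]
ee_rot: [0.703, 0.711, -0.001, 0.0]
contact_force: [0.7, 0.6, 0.6]
finger_gap: 0.602
grasp_force: 0.0
```

Run:
```python
from m import *
im=manip.read_camera('top'); im2=manip.read_camera('scene')
a=cv2.resize(im[70:220,150:250],None,fx=4,fy=4,interpolation=cv2.INTER_CUBIC);b=cv2.resize(im2[180:310,360:460],None,fx=4,fy=4,interpolation=cv2.INTER_CUBIC)
c=manip.calibration('top')
# expected outlines from the lower boards / pallet measured at the start
for p,L,W,z in[((.5397,.2009,.0165),.25,.06,.1),((.5392,.2884,.0165),.25,.04,.1),((.5395,.2446,1.587),.14,.04,.118),((.6295,.2461,1.587),.16,.018,.075),((.4495,.2432,1.587),.16,.018,.075)]:
    h=cv2.convexHull(proj(c,box(*p,L,W,z,z)).astype(np.float32)); cv2.polylines(a,[np.round((h-[150,70]+.5)*4-.5).astype(int)],1,(255,0,0),1)
cv2.imwrite('pics/f.png',np.hstack([a[:520],b])[:,:,::-1]); o=manip.observe(); print(o["t"],o["eef_pos"])
```

```text
39.7667 [ 0.41725142 -0.33015155  0.20462029]
```

View pics/f.png

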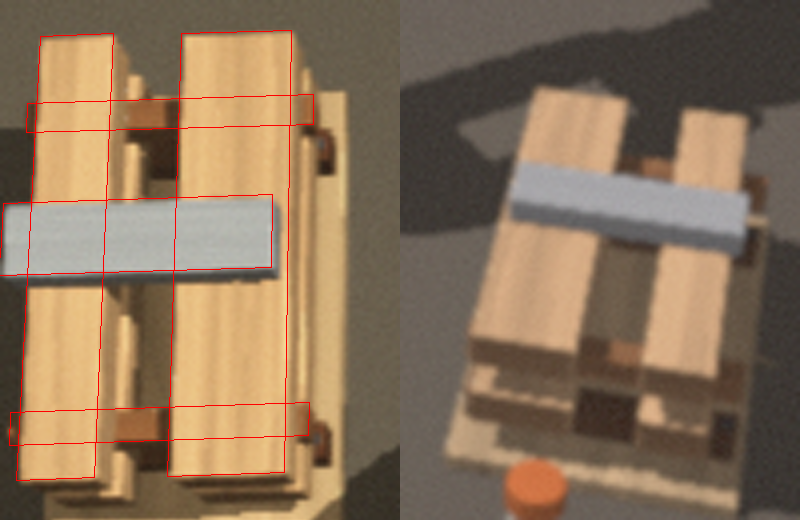

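The final view shows the boards, stickers and bar on their expected outlines to within about 1–2 mm (bar at crop px 5–277, 240). Handing in.

```bash
python3 -c "
from rig import manip
print(manip.job_done())"
```

```text
the job is handed in; nothing more can be done
None
```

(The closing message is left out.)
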